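# Tuck the boards under the holder's weighted arm

### The arm

A 6-joint arm with a two-finger parallel gripper is mounted at the origin on the work surface. World frame = base frame: x ahead of the robot, y to its left, z up, the work surface at z = 0. Lengths are in m, angles in rad, forces in N, time in s.
With the tool pointing down it reaches from about 0.35 to 0.975 m from the base axis. Payload 4.9 kg.
Tool frame: the origin (TCP) lies at the very end of the fingers, on their centre line; the grasp point (between the pads) lies 19 mm behind it; z points along the fingers, y is the direction in which the jaws open and shut (so a half turn about z gives the same grasp; the last joint's range is limited). The gripper opens to 85 mm and grips with 20 to 120 N. Pads are 22 mm wide; open, the fingers measure 114 mm over their backs; the gripper's body (76 mm by 85 mm) begins 54 mm behind the grasp point. The pads swing forward as they close: fully open they stand 13 mm farther back than shut.
Start: joints at [-1.384, 0.053, 1.613, -0, 1.476, -0.119], TCP at [0.188, -0.596, 0.231] pointing down, gripper open.
Joint ranges: [-3.01, 3.01], [-1.01, 2.22], [0.06, 2.58], [-1.02, 4.17], [0.09, 2.62], [-3.14, 3.14]. Speed limits (rad/s): [2.57, 2.57, 3.14, 3.14, 3.14, 3.14].

### API

Orientations are given as a 3x3 rotation matrix whose columns are the frame's x, y, z axes.
In Python, from workcell import bot gives the robot as it stands.
- The arm moves only by the shell command python3 -m jog 'ROWS' [OPENING] [FORCE]. ROWS is JSON, a list of rows, each an object with "translation": the shift along the tool's x, y, z in m, a list of three; "turn": the turn about the tool's z in degrees. In form: [{"translation": [tx, ty, tz], "turn": turn}, ...]. A call has 1 to 5 rows; each row is the pose to reach, as a shift and turn from the pose measured when the call began, along the tool's axes at that moment; what a row does not reach only later rows make up. A row lasts 1/8 s, in which the tool goes at most 62.5 mm and 10.7 degrees, less where a joint would pass 70% of its speed; a pose out of reach is approached as far as the arm can. A call with a gripper value outside its range is refused whole. OPENING is the closure, from 0 (fully open) to 1 (shut), set as the call begins (- or left out, the last holds). The fingers move at their own pace and stop on an object; FORCE is the grip in N (left out, the last holds). Time passes only in rows, so rows that repeat a pose let the fingers close. It gives the time, the measured TCP pose, the force and the opening at its end, in the units of the state.
- bot.sense(): the state, without advancing time (a new reading comes with each control period).
- bot.read_camera(name): name is "side" or "top" or "wrist"; returns the picture (420x560x3 uint8, red, green, blue); there is no depth.
- bot.camera_info(name): a dict with "intrinsics" (3x3 intrinsics, pixels), "k1" (the pictures are not rectified: a ray, as slopes to the right and down, at radius r is drawn at 1 + k1 r^2 times it, then the intrinsics apply), "rvec" (rotation vector, rad) and "tvec" (3), from world to camera coordinates, as OpenCV has them. Camera axes: x right, y down, z forward; pixel columns grow to the right and rows downward; lengths in m; the calibration is good to about 2 mm. A picture is of the moment at which its call begins: read the wrist's pose just before it. camera_info takes no time and is no camera call; for the wrist camera it gives the pose at the moment of the call.
- bot.job_done(): hands the job in, once; it reports no verdict.
The state is a dict: "t": time; "joints": joint angles; "qvel": joint speeds; "joint_efforts": joint torques, N m; "eef_pos": TCP position; "orientation": TCP orientation; "wrist_force": force on the tool from outside, world axes, zero at the start; "wrist_torque": the same for the moment, N m; "opening": opening from 0.0 (shut) to 1.0 (fully open).
Only numpy, scipy, OpenCV 4.12 (cv2) and the standard library are available. Lean on these libraries where they do the work, as an engineer would, in place of code of your own. Each camera call takes 0.05 s, during which the arm holds its last target.

### The job

Put the two wooden boards away in the flat board holder: slide the long board in under the weighted arm until it is fully home against the back stop, then tuck the short board lengthwise on top of it, also fully home against the stop, so that the arm holds both down. Leave the tumbler, jar, shaker and glue gun standing or lying where they are.

Things in the scene. Friction and masses are not known exactly. Their poses are not given: they have to be found in the camera images.
- holder: Heavy U-shaped wooden frame with a steel arm, fixed to the counter, open underneath: a board slides in on the bare counter. Origin on the counter, mid-way along the back stop's face; x points the way boards are pushed in, z up. Stop block 166 mm wide, 26 mm high. Two rails, 12 mm wide, 14 mm high, run along x = -130 to 0 mm; the gap between them is 138 mm.
- mouth (a point): Middle of the holder's mouth, on the counter at holder x = -170 mm; axes as the holder's. The rails flare outward from holder x = -130 mm to here, where the gap is about 170 mm.
- press_arm (a joint): Hinge of the holder's weighted arm, rad: 0 at rest (foot 4 mm above the counter), grows as it is lifted; about 0.09 with its foot on the long board alone, 0.20 on both boards. No spring: about 2 N of weight at the foot, falls back by itself. Pivot at holder x = 32 mm, 40 mm high. Its dark round weight, 36 mm across, tops at 40 mm (62 mm with both boards in).
- press_foot (a point): Lowest line of the arm's round foot, on the centre line, at holder x = -55 mm at rest. From it an upturned nose, 56 mm wide, rises at 20 degrees towards the mouth up to about holder x = -105 mm, so that a board pushed against its sloping underside lifts the arm (some 3 to 6 N of push).
- long_board: Rectangular pale wooden board with a shallow groove drawn round its top, 200 (x) by 130 (y) by 12 mm, 0.15 to 0.3 kg, lying flat on the counter; too wide to grasp across. Origin at the centre of its underside, x along its length. Home: its end touches the stop, origin at holder x = -100 mm.
- short_board: Plain rectangular pale wooden board, 120 (x) by 56 (y) by 10 mm, 40 to 85 g, lying flat on the counter. Origin at the centre of its underside, x along its length. Home: on top of the long board, its end at the stop, origin at holder x = -60 mm, z = 12 mm.
- tumbler: White ceramic tumbler, 68 mm across the rim, 95 mm high, upright, a bystander; origin at the centre of its underside.
- jar: Glass jar with a steel cap, 68 mm across, 100 mm high, upright, a bystander; origin at the centre of its underside.
- shaker: Small white shaker, 42 mm across, 75 mm high, upright on the counter, a bystander; origin at the centre of its underside.
- glue_gun: Red glue gun lying on its side, about 210 by 125 mm, 28 mm high, a bystander beside the holder; origin under the middle of its barrel, x towards the nozzle.
Not all that is in view belongs to the job. Of the things that look like the short_board, take the one that is farthest from the robot's base at the start.

How it is judged:
On the way:
1. the long board is home under the arm, the arm resting on it, the short board not yet tucked in (x of long_board in the frame of holder above -0.108 m and angle between the x axis of long_board and the x axis of holder, either way round below 0.08 rad and value of joint press_arm above 0.06 rad and height (world z) of long_board below 0.004 m and horizontal distance between short_board and press_foot above 0.07 m), for 0.2 s.
At the end, for the whole second after the job is handed in: Long board flat on the counter, within 8 mm of the stop and 0.08 rad of straight; short board flat on it, lengthwise within 0.2 rad, within 10 mm of the stop and 35 mm of the centre line; the arm rests on it (joint 0.17 to 0.26 rad); all at rest (x of long_board in the frame of holder above -0.108 m and angle between the x axis of long_board and the x axis of holder, either way round below 0.08 rad and y of long_board in the frame of holder between -0.012 and 0.012 m and height (world z) of long_board below 0.004 m and x of short_board in the frame of holder above -0.07 m and angle between the x axis of short_board and the x axis of holder, either way round below 0.2 rad and y of short_board in the frame of holder between -0.035 and 0.035 m and z of short_board in the frame of long_board between 0.009 and 0.015 m and angle between short_board's own z axis and vertical below 0.06 rad and value of joint press_arm between 0.17 and 0.26 rad and linear speed of each of long_board, short_board below 0.02 m/s); the robot touches nothing.
It fails at once if a bystander is moved more than 20 mm or tipped over (distance of any of tumbler, jar, shaker, glue_gun from where it was at the start of the episode above 0.02 m or angle between any of tumbler, jar, shaker's own z axis and vertical above 0.4 rad).
It also fails if it takes over 61 s, if anything falls off the work surface, if the arm or the gripper's body presses on something with over 40 N, if the wrist force passes 120 N, or if a joint passes its speed limit or range.

## Working session

There is one attempt and no reset: what is moved stays moved. The work goes in short steps, Python scripts to look and compute and a shell command to move; the robot and the scene stay as the last step left them, time stands still between calls to the robot, and variables do not carry over. Pictures are saved under pics/ and viewed, and the job is handed in when it is done.

```bash
ls; mkdir -p pics; python3 - <<'E'
from workcell import bot
import cv2
s=bot.sense(); print(s['t'],s['eef_pos'],s['orientation'],s['opening'])
for n in ['side','top','wrist']:
    i=bot.camera_info(n); print(n,i)
    im=bot.read_camera(n); cv2.imwrite(f'pics/{n}0.png',im[:,:,::-1])
E
```

```text
pics
0.0 [ 0.18804592 -0.59538324  0.23003917] [[ 9.53615961e-01  3.01025694e-01 -3.60539879e-04]
 [ 3.01025781e-01 -9.53613761e-01  2.06724665e-03]
 [ 2.78478565e-04 -2.07989120e-03 -9.99997798e-01]] 0.9990398601645257
side {'intrinsics': array([[449.12553079,   0.        , 276.28095062],
       [  0.        , 449.12553079, 211.42394679],
       [  0.        ,   0.        ,   1.        ]]), 'k1': 0.00014724358154449575, 'rvec': array([ 0.74723372, -2.72071159,  0.96597159]), 'tvec': array([0.4040281 , 0.18945577, 1.04705508])}
top {'intrinsics': array([[500.91722062,   0.        , 281.08254618],
       [  0.        , 500.91722062, 211.3915196 ],
       [  0.        ,   0.        ,   1.        ]]), 'k1': -0.13833544076798077, 'rvec': array([ 2.16994727, -2.166253  ,  0.07807384]), 'tvec': array([0.05261671, 0.46403215, 1.27962183])}
wrist {'intrinsics': array([[334.484999  ,   0.        , 275.42258318],
       [  0.        , 334.484999  , 209.20922544],
       [  0.        ,   0.        ,   1.        ]]), 'k1': -0.0504041380526959, 'rvec': array([-2.35347162,  1.72509783,  0.23466265]), 'tvec': array([-0.62312022, -0.03553791,  0.37910373])}
```

View pics/top0.png

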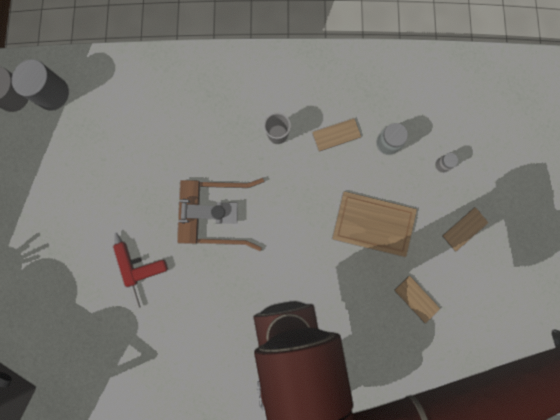

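View pics/side0.png

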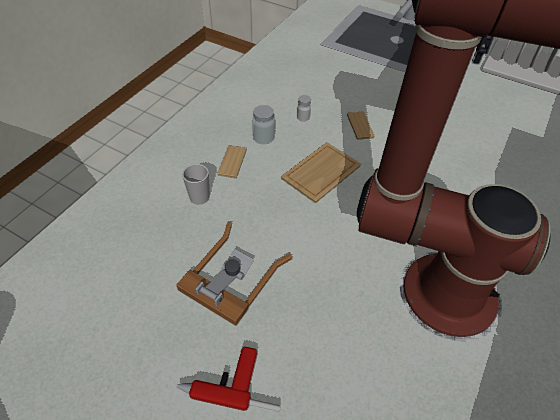

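View pics/wrist0.png

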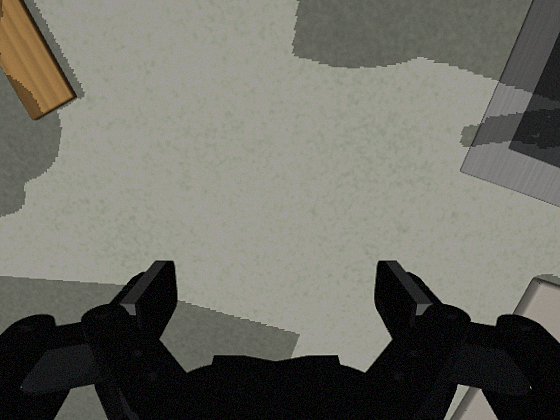

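```bash
cat > h.py <<'E'
import numpy as np, cv2
def ray(i,px):
    K=i['intrinsics'];R,_=cv2.Rodrigues(np.array(i['rvec']));t=np.array(i['tvec']).ravel()
    u=cv2.undistortPoints(np.array(px,float).reshape(-1,1,2),K,np.array([i['k1'],0,0,0.])).reshape(-1,2)
    d=np.c_[u,np.ones(len(u))]@R
    return -R.T@t,d
def plane(i,px,z):
    c,d=ray(i,px); return c+d*((z-c[2])/d[:,2])[:,None]
def proj(i,P):
    return cv2.projectPoints(np.array(P,float).reshape(-1,1,3),np.array(i['rvec']),np.array(i['tvec']),i['intrinsics'],np.array([i['k1'],0,0,0.]))[0].reshape(-1,2)
E
python3 - <<'E'
from workcell import bot
from h import *
i=bot.camera_info('top')
im=cv2.imread('pics/top0.png')
hsv=cv2.cvtColor(im,cv2.COLOR_BGR2HSV)
m=((hsv[...,0]>8)&(hsv[...,0]<25)&(hsv[...,1]>70)&(hsv[...,2]>60)).astype(np.uint8)
m=cv2.morphologyEx(m,cv2.MORPH_CLOSE,np.ones((5,5)))
cs,_=cv2.findContours(m,cv2.RETR_EXTERNAL,cv2.CHAIN_APPROX_NONE)
for c in cs:
    if cv2.contourArea(c)<300: continue
    p=c.reshape(-1,2); (cx,cy)=p.mean(0)
    z=.012 if cv2.contourArea(c)>2500 else .01
    w=plane(i,p,z)[:,:2]
    r=cv2.minAreaRect((w*1000).astype(np.float32))
    print(cx,cy,cv2.contourArea(c),r, 'R',np.hypot(*r[0])); print(cv2.boxPoints(r).round(0).tolist())
cv2.imwrite('pics/c1.png',cv2.resize(im[100:320,290:500],None,fx=2.7,fy=2.7,interpolation=cv2.INTER_CUBIC))
cv2.imwrite('pics/c2.png',cv2.resize(im[160:320,90:290],None,fx=3.5,fy=3.5,interpolation=cv2.INTER_CUBIC))
E
```

```text
416.98924731182797 299.0752688172043 857.5 ((235.82241821289062, -300.8399353027344), (115.86195373535156, 54.591766357421875), 43.10432434082031) R 382.25237684640877
[[175.0, -320.0], [212.0, -360.0], [297.0, -281.0], [259.0, -241.0]]
465.09574468085106 228.85106382978722 771.0 ((419.1486511230469, -433.83087158203125), (51.899803161621094, 117.01509094238281), 40.13917541503906) R 603.2369491964948
[[362.0, -406.0], [437.0, -495.0], [477.0, -462.0], [401.0, -372.0]]
374.29787234042556 223.67659574468084 3505.5 ((432.75927734375, -191.00531005859375), (196.68722534179688, 128.0679168701172), 76.1567611694336) R 473.0365954106133
[[347.0, -271.0], [471.0, -302.0], [518.0, -111.0], [394.0, -80.0]]
211.03076923076924 212.23956043956045 1083.5 ((462.53753662109375, 214.5127716064453), (219.61349487304688, 184.50396728515625), 87.81258392333984) R 509.85949237587863
[[366.0, 108.0], [551.0, 101.0], [559.0, 321.0], [375.0, 328.0]]
336.3008849557522 134.26548672566372 773.5 ((671.5829467773438, -93.42898559570312), (51.54540252685547, 116.62490844726562), 18.989595413208008) R 678.0506100222775
[[628.0, -47.0], [666.0, -157.0], [715.0, -140.0], [677.0, -30.0]]
```

View pics/c1.png

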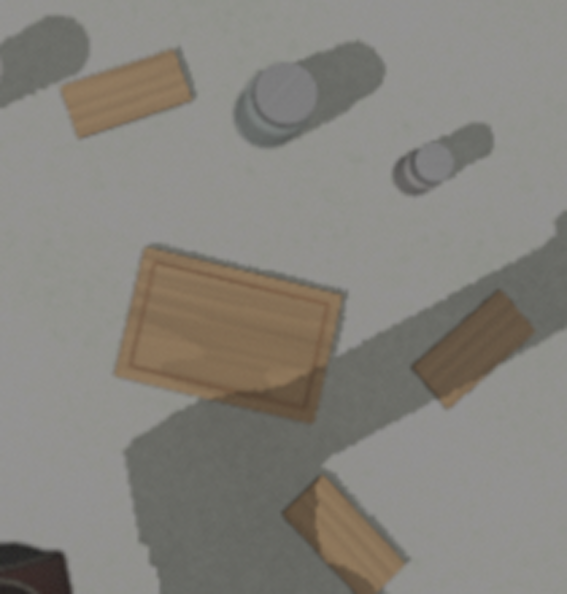

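View pics/c2.png

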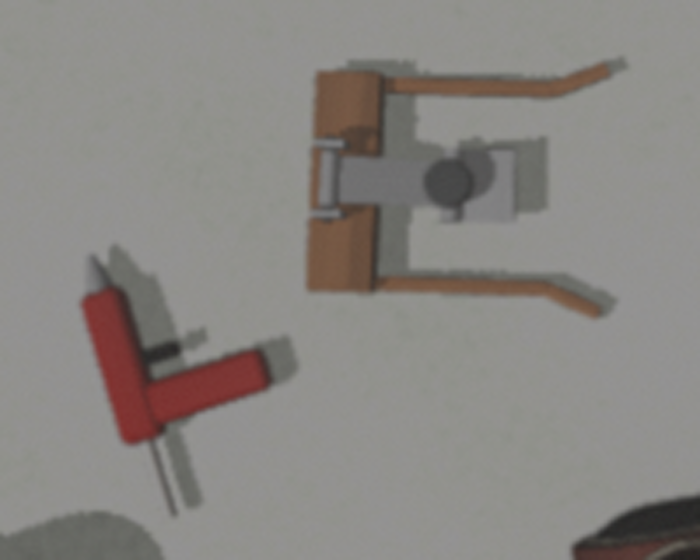

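```bash
python3 - <<'E'
from workcell import bot
from h import *
i=bot.camera_info('top')
s=bot.sense(); R=s['orientation'];p=s['eef_pos']
w=bot.camera_info('wrist'); c,d=ray(w,[[275,209]]); print('wristcam in tool',R.T@(c-p),R.T@d[0])
c,_=ray(i,[[0,0]]);print('topcam',c)
cr=lambda q:[[x/3.5+90,y/3.5+160] for x,y in q]
print('stop z26',plane(i,cr([(383,72),(375,292),(317,72),(307,290)]),.026).round(3).tolist())
print('kinks out/in z14',plane(i,cr([(556,80),(556,97),(550,278),(545,292)]),.014).round(3).tolist())
print('rail at stop z14',plane(i,cr([(384,80),(384,93),(378,277),(378,291)]),.014).round(3).tolist())
print('foot nose edge ~z25',plane(i,cr([(516,150),(514,220)]),.022).round(3).tolist())
# tumbler rim, jar cap, shaker cap, gun corners
print('tumbler',plane(i,[[278,124]],.095).round(3),'jar',plane(i,[[395,133]],.10).round(3),'shaker',plane(i,[[450,159]],.075).round(3))
print('gun',plane(i,[[116,236],[137,307],[165,261],[165,273]],.02).round(3).tolist())
E
```

```text
wristcam in tool [ 0.06563862 -0.00074703 -0.14345012] [-0.26385871 -0.00172257  0.96456083]
topcam [0.34884174 0.03167301 1.31637101]
stop z26 [[0.544, 0.267, 0.026], [0.38, 0.271, 0.026], [0.544, 0.317, 0.026], [0.381, 0.322, 0.026]]
kinks out/in z14 [[0.54, 0.138, 0.014], [0.527, 0.138, 0.014], [0.391, 0.142, 0.014], [0.381, 0.145, 0.014]]
rail at stop z14 [[0.54, 0.269, 0.014], [0.53, 0.269, 0.014], [0.391, 0.271, 0.014], [0.381, 0.271, 0.014]]
foot nose edge ~z25 [[0.486, 0.167, 0.022], [0.434, 0.168, 0.022]]
tumbler [[0.677 0.06  0.095]] jar [[ 0.653 -0.231  0.1  ]] shaker [[ 0.593 -0.377  0.075]]
gun [[0.398, 0.49, 0.02], [0.213, 0.429, 0.02], [0.334, 0.356, 0.02], [0.303, 0.356, 0.02]]
```

```bash
cat > go.py <<'E'
import sys
from workcell import bot
from h import *
s=bot.sense();R=np.array(s['orientation']);p=np.array(s['eef_pos'])
h=np.degrees(np.arctan2(R[1,0],R[0,0]))
print('t',round(s['t'],2),'tcp',p.round(4),'head',h.round(2),'F',np.round(s['wrist_force'],1),'op',round(s['opening'],3))
if len(sys.argv)>3:
    x,y,z,hd=map(float,sys.argv[1:5])
    print('shift',(R.T@(np.array([x,y,z])-p)).round(4),'turn',round(-(hd-h),1))
E
python3 go.py .4016 -.318 .10 76.2
```

```text
t 0.15 tcp [ 0.1881 -0.5955  0.2304] head 17.52 F [0.7 0.4 0.1] op 1.001
shift [ 0.2871 -0.2002  0.1307] turn -58.7
```

Pictures: the top view shows the holder at about (215,212), its mouth to the right. The long board is at (374,222), tumbler at (278,128), jar at (395,135), shaker at (448,161) and the glue gun at (137,262).
Candidates for the short board are (337,134) at R=0.68 m, (465,229) at R=0.60 m and (416,298) at R=0.38 m. I choose (337,134), the farthest; the crop shows it as a plain small board.

```bash
python3 -m jog '[{"translation":[0.045,-0.03,0.01],"turn":-10},{"translation":[0.09,-0.06,0.02],"turn":-20},{"translation":[0.135,-0.095,0.04],"turn":-30},{"translation":[0.18,-0.125,0.06],"turn":-40},{"translation":[0.225,-0.16,0.08],"turn":-49}]' 0.3 30; python3 go.py .4016 -.318 .10 76.2
```

```text
t: 0.78
eef_pos: [0.3552, -0.3736, 0.1499]
orientation: [[0.394, 0.919, -0.0], [0.919, -0.394, 0.001], [0.001, -0.001, -1.0]]
wrist_force: [0.2, 0.5, -0.2]
opening: 0.7
t 0.78 tcp [ 0.3552 -0.3736  0.1499] head 66.8 F [ 0.2  0.5 -0.2] op 0.7
shift [0.0693 0.0208 0.05  ] turn -9.4
```

```bash
python3 -m jog '[{"translation":[0.035,0.01,0.03],"turn":-5},{"translation":[0.069,0.021,0.06],"turn":-9.4},{"translation":[0.069,0.021,0.10],"turn":-9.4},{"translation":[0.069,0.021,0.12],"turn":-9.4},{"translation":[0.069,0.021,0.12],"turn":-9.4}]'; python3 go.py .4016 -.318 .01 76.2; python3 - <<'E'
from workcell import bot
import cv2
cv2.imwrite('pics/w1.png',bot.read_camera('wrist')[:,:,::-1])
cv2.imwrite('pics/s1.png',bot.read_camera('side')[:,:,::-1])
E
```

```text
t: 1.4
eef_pos: [0.4003, -0.3166, 0.0277]
orientation: [[0.238, 0.971, -0.003], [0.971, -0.238, 0.005], [0.004, -0.005, -1.0]]
wrist_force: [0.4, 0.9, 0.2]
opening: 0.7
t 1.4 tcp [ 0.4003 -0.3166  0.0277] head 76.21 F [0.4 0.9 0.2] op 0.7
shift [-0.0011  0.0017  0.0177] turn 0.0
```

View pics/w1.png

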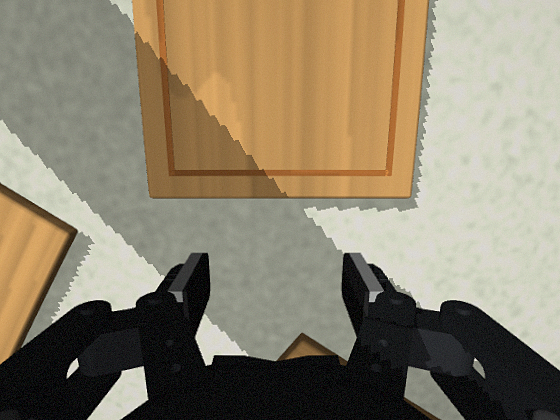

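View pics/s1.png

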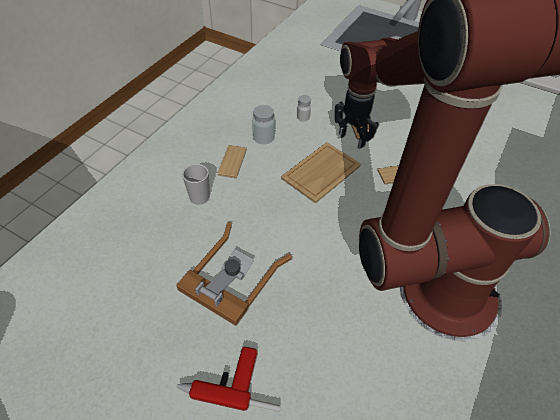

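The wrist view shows the long board's near edge from (149,198) to (411,197). It is square to the fingers and centred within 2 mm.

```bash
python3 -m jog '[{"translation":[-0.001,0.0,0.016],"turn":0},{"translation":[-0.001,0.0,0.023],"turn":0},{"translation":[-0.001,0.0,0.026],"turn":0}]'; python3 - <<'E'
from workcell import bot
from h import *
i=bot.camera_info('wrist'); print(plane(i,[[149,198],[411,197]],0.012))
E
```

```text
t: 1.88
eef_pos: [0.4013, -0.3193, 0.0039]
orientation: [[0.239, 0.971, -0.0], [0.971, -0.239, 0.002], [0.002, -0.001, -1.0]]
wrist_force: [-0.2, -0.5, -0.5]
opening: 0.701
[[ 0.35672463 -0.27259993  0.012     ]
 [ 0.46341291 -0.29841392  0.012     ]]
```

```bash
python3 -m jog '[{"translation":[0,0,0.003],"turn":0},{"translation":[0,0,0.005],"turn":0},{"translation":[0,0,0.005],"turn":0}]'; python3 - <<'E'
from workcell import bot
import cv2
im=bot.read_camera('side')[:,:,::-1]
cv2.imwrite('pics/s2.png',cv2.resize(im[80:220,270:420],None,fx=4,fy=4,interpolation=cv2.INTER_CUBIC))
im=bot.read_camera('wrist')[:,:,::-1]
cv2.imwrite('pics/w2.png',im)
E
```

```text
t: 2.25
eef_pos: [0.4013, -0.3192, -0.0012]
orientation: [[0.239, 0.971, -0.0], [0.971, -0.239, 0.002], [0.002, -0.001, -1.0]]
wrist_force: [-0.6, 0.1, 0.6]
opening: 0.699
```

View pics/s2.png

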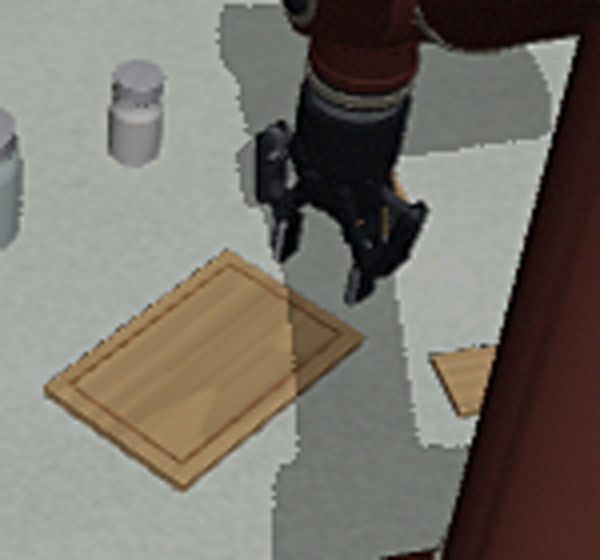

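View pics/w2.png

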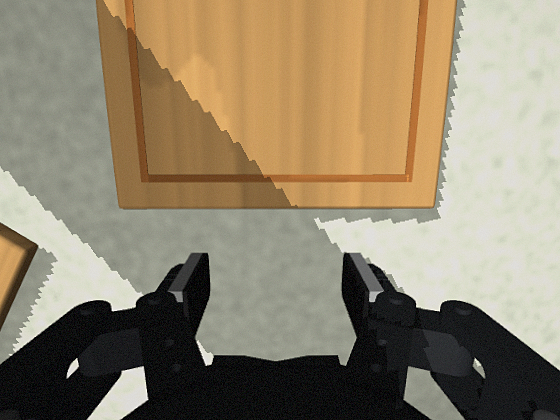

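```bash
python3 - <<'E'
from workcell import bot
from h import *
s=bot.sense();R=np.array(s['orientation']);p=np.array(s['eef_pos'])
i=bot.camera_info('wrist')
c,d=ray(i,[[209,253],[344,253],[190,255],[362,255]])
c=R.T@(c-p); d=d@R
for k in d: print((c+k*((0.011-c[0])/k[0])).round(4))
E
```

```text
[ 0.011  -0.0299 -0.0106]
[ 0.011   0.0279 -0.0106]
[ 0.011  -0.0376 -0.0128]
[ 0.011   0.0351 -0.0128]
```

```bash
python3 -m jog '[{"translation":[0,0,0.003],"turn":0},{"translation":[0,0,0.006],"turn":0}]';  python3 go.py
```

```text
t: 2.6
eef_pos: [0.4018, -0.3196, -0.0051]
orientation: [[0.239, 0.971, -0.001], [0.971, -0.239, 0.002], [0.002, -0.001, -1.0]]
wrist_force: [-8.3, 9.3, 28.4]
opening: 0.702
t 2.6 tcp [ 0.4018 -0.3196 -0.0051] head 76.19 F [-8.3  9.3 28.4] op 0.702
```

```bash
python3 -m jog '[{"translation":[0,0,-0.005],"turn":0},{"translation":[0.015,0,-0.005],"turn":0},{"translation":[0.035,0,-0.005],"turn":0},{"translation":[0.06,0,-0.005],"turn":0},{"translation":[0.085,0,-0.005],"turn":0}]';  python3 go.py .4565 -.105 0 82
python3 -m jog '[{"translation":[0.02,0,0],"turn":0},{"translation":[0.035,0,0],"turn":0}]';  python3 go.py .4565 -.105 0 82
python3 - <<'E'
from workcell import bot
import cv2
im=bot.read_camera('wrist')[:,:,::-1]
cv2.imwrite('pics/w3.png',im)
cv2.imwrite('pics/t3.png',bot.read_camera('top')[:,:,::-1])
E
```

```text
t: 3.22
eef_pos: [0.4223, -0.2357, 0.0]
orientation: [[0.238, 0.971, -0.001], [0.971, -0.238, 0.001], [0.001, -0.001, -1.0]]
wrist_force: [-1.0, -2.5, 2.1]
opening: 0.702
t 3.23 tcp [ 0.4223 -0.2357  0.    ] head 76.23 F [-1.  -2.5  2.1] op 0.702
shift [0.1351 0.0021 0.0002] turn -5.8
t: 3.48
eef_pos: [0.4307, -0.2001, -0.0001]
orientation: [[0.237, 0.972, -0.001], [0.972, -0.237, 0.001], [0.001, -0.001, -1.0]]
wrist_force: [-0.2, -2.1, 0.5]
opening: 0.7
t 3.48 tcp [ 4.307e-01 -2.001e-01 -1.000e-04] head 76.31 F [-0.2 -2.1  0.5] op 0.7
shift [0.0985 0.0026 0.    ] turn -5.7
```

View pics/w3.png

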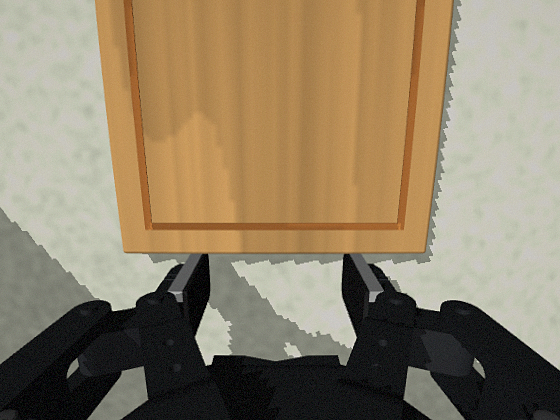

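View pics/t3.png

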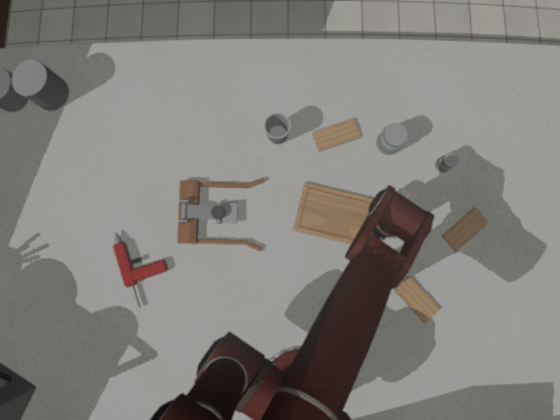

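The board follows flush on both fingers: the edge row is at 254 across both tips, and the board is centred at 278. Next I steer it onto the holder's axis.

```bash
python3 -m jog '[{"translation":[0.018,0,0],"turn":-1.5},{"translation":[0.036,0.001,0],"turn":-4},{"translation":[0.054,0.002,0],"turn":-7},{"translation":[0.072,0.004,0],"turn":-10},{"translation":[0.085,0.005,0],"turn":-12.7}]';  python3 go.py .4578 .059 0 89
python3 - <<'E'
from workcell import bot
import cv2
im=bot.read_camera('wrist')[:,:,::-1]
cv2.imwrite('pics/w4.png',im)
cv2.imwrite('pics/t4.png',bot.read_camera('top')[:,:,::-1])
E
```

```text
t: 4.2
eef_pos: [0.4556, -0.1178, -0.0004]
orientation: [[0.015, 1.0, -0.001], [1.0, -0.015, 0.003], [0.003, -0.002, -1.0]]
wrist_force: [-0.8, -1.5, -0.2]
opening: 0.704
t 4.2 tcp [ 4.556e-01 -1.178e-01 -4.000e-04] head 89.15 F [-0.8 -1.5 -0.2] op 0.704
shift [ 1.768e-01 -4.000e-04  1.000e-04] turn 0.2
```

View pics/w4.png

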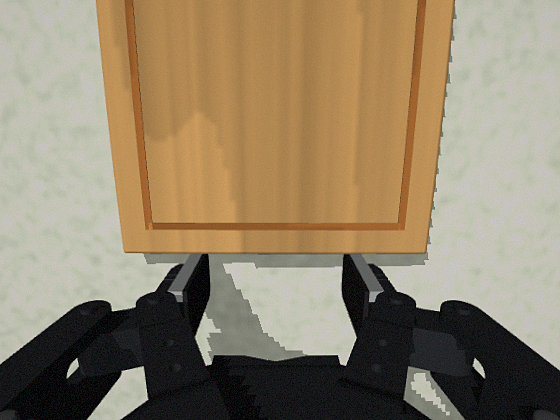

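View pics/t4.png

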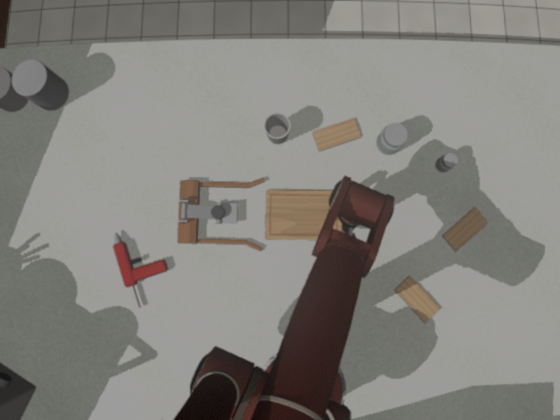

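```bash
python3 - <<'E'
import cv2
im=cv2.imread('pics/t4.png')
cv2.imwrite('pics/t4c.png',cv2.resize(im[165:265,170:350],None,fx=4.4,fy=4.4,interpolation=cv2.INTER_CUBIC))
E
```

```text
(no output)
```

View pics/t4c.png

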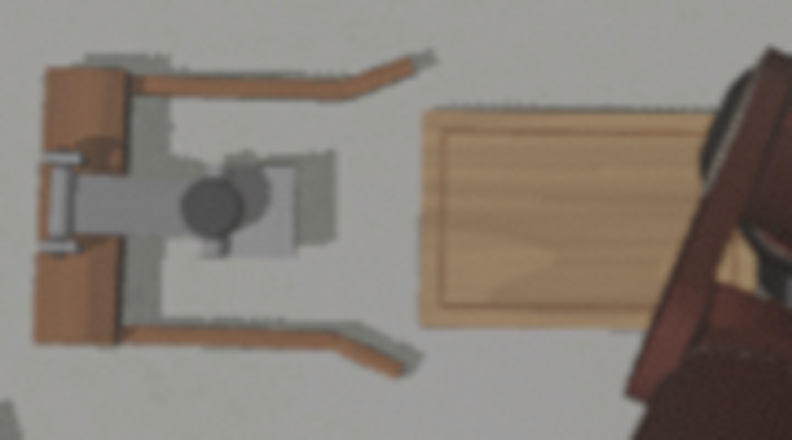

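```bash
python3 - <<'E'
from workcell import bot
from h import *
i=bot.camera_info('top')
f=lambda q:[[x/4.4+170,y/4.4+165] for x,y in q]
a=plane(i,f([(140,99),(340,100)]),0.0); a2=plane(i,f([(140,96),(340,97)]),.014); b=plane(i,f([(140,326),(330,331)]),.014)
st=plane(i,f([(128,70),(119,343)]),.026)
print(a.round(4),a2.round(4),b.round(4),st.round(4),sep='\n')
bd=plane(i,f([(425,109),(421,328),(690,115),(640,327)]),.012); print(bd.round(4))
print('ang a',[np.degrees(np.arctan2(*(q[0]-q[1])[[1,0]])) for q in (a,a2,b)], 'board',[np.degrees(np.arctan2(*(u-v)[[1,0]])) for u,v in((bd[0],bd[2]),(bd[1],bd[3]))])
E
```

```text
[[0.5296 0.2654 0.    ]
 [0.5288 0.1437 0.    ]]
[[0.5295 0.2629 0.014 ]
 [0.5287 0.1425 0.014 ]]
[[0.3916 0.2606 0.014 ]
 [0.3891 0.1473 0.014 ]]
[[0.5434 0.2683 0.026 ]
 [0.3812 0.2709 0.026 ]]
[[ 0.5217  0.0918  0.012 ]
 [ 0.3911  0.0935  0.012 ]
 [ 0.5182 -0.0663  0.012 ]
 [ 0.3919 -0.0361  0.012 ]]
ang a [np.float64(89.63615501138706), np.float64(89.63230368412962), np.float64(88.71455215101481)] board [np.float64(88.72831617712177), np.float64(90.35343343162681)]
```

```bash
python3 -m jog '[{"translation":[0.02,0.0003,0],"turn":0},{"translation":[0.042,0.0007,0],"turn":0},{"translation":[0.064,0.001,0],"turn":0},{"translation":[0.084,0.001,0],"turn":0},{"translation":[0.1,0.001,0],"turn":0}]';  python3 go.py .4579 .059 0 89.15
python3 - <<'E'
from workcell import bot
import cv2
im=bot.read_camera('top')[:,:,::-1]
cv2.imwrite('pics/t5.png',cv2.resize(im[165:265,170:350],None,fx=4.4,fy=4.4,interpolation=cv2.INTER_CUBIC))
E
```

```text
t: 4.92
eef_pos: [0.4574, -0.0169, -0.0005]
orientation: [[0.015, 1.0, -0.003], [1.0, -0.015, 0.003], [0.003, -0.003, -1.0]]
wrist_force: [-0.7, -7.4, -0.9]
opening: 0.701
t 4.92 tcp [ 0.4574 -0.0169 -0.0005] head 89.11 F [-0.7 -7.4 -0.9] op 0.701
shift [ 0.0759 -0.0006 -0.0002] turn -0.0
```

View pics/t5.png

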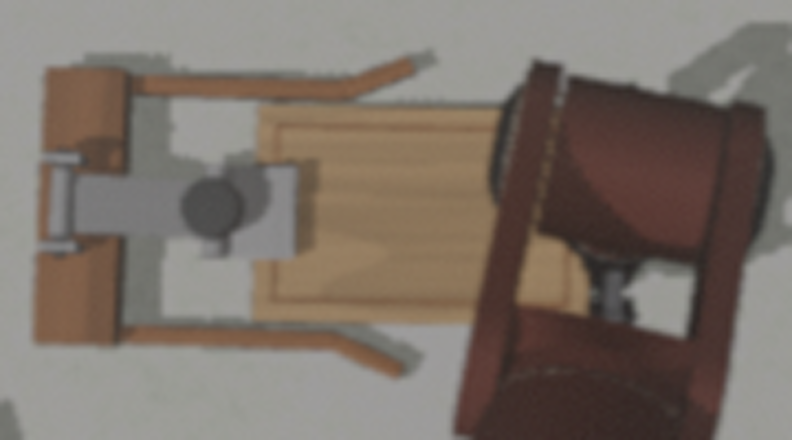

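The board is inside the rails and centred, its leading edge at crop x=257 just under the nose. I continue pushing to the stop.

```bash
python3 -m jog '[{"translation":[0.014,0,0],"turn":0},{"translation":[0.03,0,0],"turn":0},{"translation":[0.046,0,0],"turn":0},{"translation":[0.058,0,0],"turn":0},{"translation":[0.066,0,0],"turn":0}]';  python3 go.py .4579 .059 0 89.15
```

```text
t: 5.6
eef_pos: [0.4578, 0.0505, -0.0006]
orientation: [[0.015, 1.0, -0.004], [1.0, -0.015, 0.004], [0.004, -0.004, -1.0]]
wrist_force: [-0.9, -4.7, -1.5]
opening: 0.695
t 5.6 tcp [ 0.4578  0.0505 -0.0006] head 89.16 F [-0.9 -4.7 -1.5] op 0.695
shift [ 0.0085 -0.0001 -0.0005] turn 0.0
```

```bash
python3 -m jog '[{"translation":[0.003,0,0],"turn":0},{"translation":[0.006,0,0],"turn":0}]';  python3 -m jog '[{"translation":[0.0025,0,0],"turn":0},{"translation":[0.004,0,0],"turn":0}]';python3 go.py .4579 .059 0 89.15
```

```text
t: 5.85
eef_pos: [0.4579, 0.0562, -0.0006]
orientation: [[0.015, 1.0, -0.004], [1.0, -0.015, 0.003], [0.003, -0.004, -1.0]]
wrist_force: [-0.1, -5.0, 0.1]
opening: 0.702
t: 6.1
eef_pos: [0.458, 0.0599, -0.0006]
orientation: [[0.015, 1.0, -0.005], [1.0, -0.015, 0.003], [0.003, -0.005, -1.0]]
wrist_force: [0.2, -7.5, -1.4]
opening: 0.7
t 6.1 tcp [ 0.458   0.0599 -0.0006] head 89.16 F [ 0.2 -7.5 -1.4] op 0.7
shift [-0.0009 -0.0001 -0.0006] turn 0.0
```

```bash
python3 -m jog '[{"translation":[0.002,0,0],"turn":0},{"translation":[0.003,0,0],"turn":0}]';python3 go.py
python3 - <<'E'
from workcell import bot
import cv2
im=bot.read_camera('top')[:,:,::-1]
cv2.imwrite('pics/t6.png',cv2.resize(im[165:265,170:350],None,fx=4.4,fy=4.4,interpolation=cv2.INTER_CUBIC))
E
```

```text
t: 6.35
eef_pos: [0.4579, 0.0602, -0.0005]
orientation: [[0.013, 1.0, -0.005], [1.0, -0.013, -0.004], [-0.004, -0.005, -1.0]]
wrist_force: [-1.1, -18.6, 1.5]
opening: 0.696
t 6.35 tcp [ 0.4579  0.0602 -0.0005] head 89.23 F [ -1.1 -18.6   1.5] op 0.696
```

View pics/t6.png

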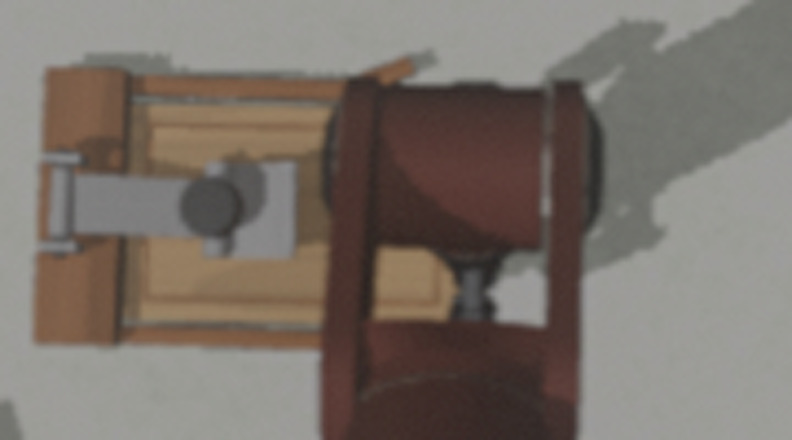

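The long board is home: it stopped at 18.6 N and the leading edge is at the stop. Now the short board.

```bash
python3 -m jog '[{"translation":[-0.02,0,-0.005],"turn":0},{"translation":[-0.04,0,-0.05],"turn":0},{"translation":[-0.07,0.03,-0.1],"turn":-5},{"translation":[-0.1,0.07,-0.14],"turn":-10},{"translation":[-0.13,0.11,-0.16],"turn":-15}]' 0;python3 go.py .68 -.117 .12 109
```

```text
t: 7.02
eef_pos: [0.5693, -0.0709, 0.1627]
orientation: [[-0.249, 0.969, -0.001], [0.969, 0.249, -0.002], [-0.002, -0.001, -1.0]]
wrist_force: [0.9, 0.1, 0.2]
opening: 1.001
t 7.03 tcp [ 0.5693 -0.0709  0.1627] head 104.39 F [0.9 0.1 0.2] op 1.001
shift [-0.0721  0.0958  0.0427] turn -4.6
```

```bash
python3 -m jog '[{"translation":[-0.03,0.045,0.01],"turn":-2},{"translation":[-0.06,0.085,0.03],"turn":-4},{"translation":[-0.072,0.096,0.042],"turn":-4.6},{"translation":[-0.072,0.096,0.042],"turn":-4.6}]';python3 go.py .68 -.117 .12 109
python3 - <<'E'
from workcell import bot
from h import *
s=bot.sense();i=bot.camera_info('wrist')
im=bot.read_camera('wrist')[:,:,::-1].copy()
cv2.imwrite('pics/w7.png',im)
hsv=cv2.cvtColor(im,cv2.COLOR_BGR2HSV)
m=((hsv[...,0]>8)&(hsv[...,0]<25)&(hsv[...,1]>70)&(hsv[...,2]>60)).astype(np.uint8)
cs,_=cv2.findContours(m,cv2.RETR_EXTERNAL,cv2.CHAIN_APPROX_NONE)
for c in cs:
    if cv2.contourArea(c)<3000: continue
    w=plane(i,c.reshape(-1,2),.01)[:,:2]*1000
    print(c.reshape(-1,2).mean(0),cv2.minAreaRect(w.astype(np.float32)))
im=bot.read_camera('side')[:,:,::-1]
cv2.imwrite('pics/s7.png',im)
E
```

```text
t: 7.52
eef_pos: [0.6798, -0.1164, 0.1185]
orientation: [[-0.325, 0.946, -0.004], [0.946, 0.325, 0.0], [0.002, -0.003, -1.0]]
wrist_force: [0.5, -0.6, 0.9]
opening: 0.998
t 7.53 tcp [ 0.6798 -0.1164  0.1185] head 108.95 F [ 0.5 -0.6  0.9] op 0.998
shift [-0.0006 -0.0001 -0.0015] turn -0.1
[275.89709172 170.81208054] ((670.8436279296875, -93.76496887207031), (55.53474044799805, 119.33783721923828), 19.01504898071289)
```

View pics/w7.png

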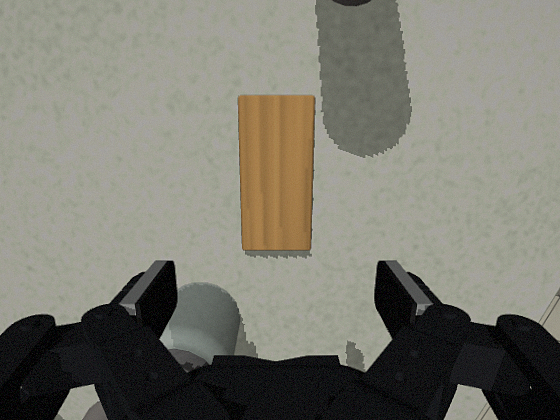

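View pics/s7.png

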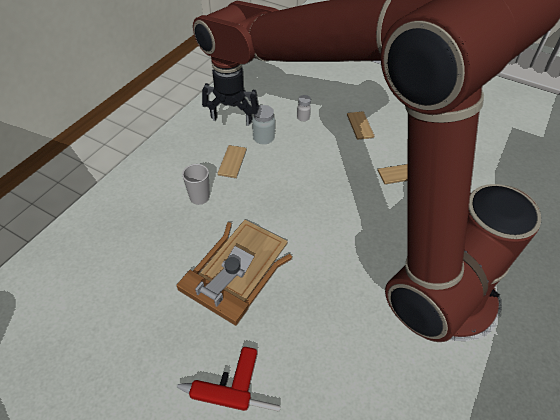

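The wrist view shows the plain short board centred at (277,172), measured at (0.6708,-0.0938) with axis 109°. The jar at (200,330) is clear of the left finger.

```bash
python3 go.py .6747 -.1051 .0 109; python3 -m jog '[{"translation":[0.006,-0.001,0.04],"turn":0},{"translation":[0.012,-0.001,0.09],"turn":0},{"translation":[0.0125,-0.001,0.117],"turn":0},{"translation":[0.0125,-0.001,0.119],"turn":0}]'; python3 go.py .6747 -.1051 -.001 109
```

```text
t 7.62 tcp [ 0.6798 -0.1161  0.1207] head 108.99 F [-0.1  0.8  0.6] op 1.002
shift [ 0.0121 -0.0011  0.1207] turn -0.0
t: 8.12
eef_pos: [0.6723, -0.1033, -0.0]
orientation: [[-0.326, 0.945, -0.005], [0.945, 0.326, 0.001], [0.002, -0.005, -1.0]]
wrist_force: [-0.2, -0.2, 0.2]
opening: 0.998
t 8.12 tcp [ 0.6723 -0.1033 -0.    ] head 109.01 F [-0.2 -0.2  0.2] op 0.998
shift [-0.0025  0.0016  0.001 ] turn 0.0
```

```bash
python3 -m jog '[{"translation":[-0.002,0.0016,0],"turn":0},{"translation":[-0.002,0.0016,0],"turn":0},{"translation":[-0.002,0.0016,0],"turn":0},{"translation":[-0.002,0.0016,0],"turn":0}]' 0.6 30; python3 go.py
python3 -m jog '[{"translation":[0,0,-0.005],"turn":0},{"translation":[0,0,-0.03],"turn":0},{"translation":[0,0,-0.06],"turn":0}]' ; python3 go.py
python3 - <<'E'
from workcell import bot
import cv2
im=bot.read_camera('wrist')[:,:,::-1]
cv2.imwrite('pics/w8.png',im)
E
```

```text
t: 8.62
eef_pos: [0.6764, -0.1051, 0.003]
orientation: [[-0.326, 0.945, -0.001], [0.945, 0.326, -0.0], [0.0, -0.001, -1.0]]
wrist_force: [-0.7, -0.1, 5.9]
opening: 0.64
t 8.62 tcp [ 0.6764 -0.1051  0.003 ] head 109.01 F [-0.7 -0.1  5.9] op 0.64
t: 9.0
eef_pos: [0.6758, -0.105, 0.063]
orientation: [[-0.326, 0.946, -0.003], [0.946, 0.326, 0.0], [0.001, -0.003, -1.0]]
wrist_force: [-0.4, 0.1, -0.1]
opening: 0.637
t 9.0 tcp [ 0.6758 -0.105   0.063 ] head 109.0 F [-0.4  0.1 -0.1] op 0.637
```

View pics/w8.png

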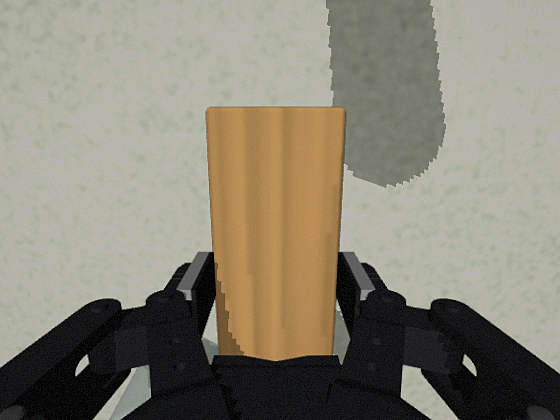

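```bash
python3 go.py .4586 .09 .13 89.15; 
```

```text
t 9.05 tcp [ 0.6791 -0.1058  0.0689] head 109.01 F [ 2.3 -0.7  3. ] op 0.64
shift [ 0.2567 -0.1444 -0.0627] turn 19.9
```

```bash
python3 -m jog '[{"translation":[0.01,-0.02,-0.05],"turn":2},{"translation":[0.04,-0.04,-0.063],"turn":5},{"translation":[0.08,-0.06,-0.063],"turn":9},{"translation":[0.12,-0.08,-0.063],"turn":13},{"translation":[0.16,-0.1,-0.063],"turn":17}]'; python3 go.py .4586 .09 .13 89.15
```

```text
t: 9.68
eef_pos: [0.5309, 0.0139, 0.1306]
orientation: [[-0.032, 0.999, 0.006], [0.999, 0.032, -0.002], [-0.002, 0.006, -1.0]]
wrist_force: [0.6, 0.8, -0.1]
opening: 0.639
t 9.68 tcp [0.5309 0.0139 0.1306] head 91.85 F [ 0.6  0.8 -0.1] op 0.639
shift [ 0.0784 -0.0698  0.    ] turn 2.7
```

```bash
python3 -m jog '[{"translation":[0.03,-0.027,0],"turn":1},{"translation":[0.06,-0.054,0.0],"turn":2},{"translation":[0.078,-0.07,0.03],"turn":2.7},{"translation":[0.078,-0.07,0.06],"turn":2.7},{"translation":[0.078,-0.07,0.07],"turn":2.7}]'; python3 go.py .4586 .105 .02 89.15
python3 - <<'E'
from workcell import bot
from h import *
im=bot.read_camera('wrist')[:,:,::-1]; cv2.imwrite('pics/w9.png',im)
im=bot.read_camera('side')[:,:,::-1]; cv2.imwrite('pics/s9.png',cv2.resize(im[180:340,150:320],None,fx=3.5,fy=3.5,interpolation=cv2.INTER_CUBIC))
E
```

```text
t: 10.3
eef_pos: [0.4571, 0.0896, 0.058]
orientation: [[0.014, 1.0, 0.003], [1.0, -0.014, -0.002], [-0.002, 0.003, -1.0]]
wrist_force: [-1.3, -0.1, -0.8]
opening: 0.641
t 10.3 tcp [0.4571 0.0896 0.058 ] head 89.18 F [-1.3 -0.1 -0.8] op 0.641
shift [0.0155 0.0011 0.0379] turn 0.0
```

View pics/w9.png

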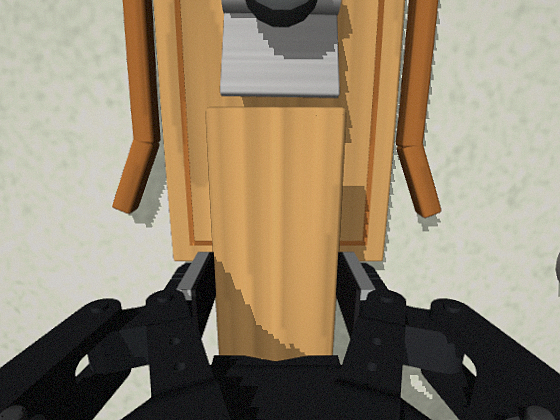

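View pics/s9.png

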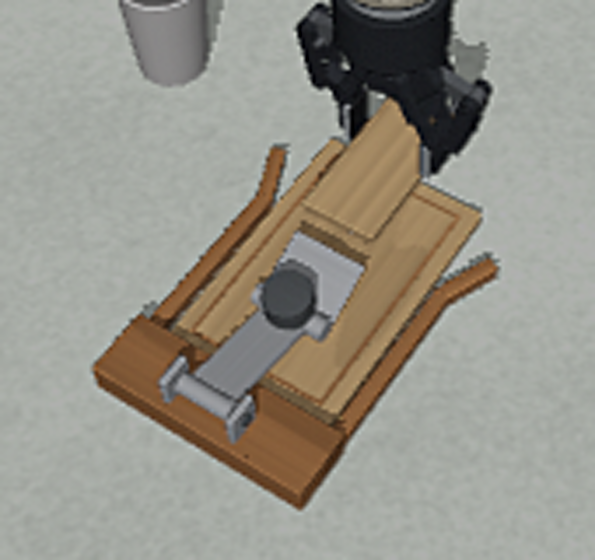

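Long board home with the arm on it. The held short board is in line: its front edge is at row 107, just in front of the nose edge at row 96. I lower it, then slide it in.

```bash
python3 -m jog '[{"translation":[-0.003,0.001,0.02],"turn":0},{"translation":[-0.003,0.001,0.035],"turn":0},{"translation":[-0.003,0.001,0.039],"turn":0},{"translation":[-0.003,0.001,0.041],"turn":0}]'; python3 go.py .4588 .12 .016 89.15
```

```text
t: 10.9
eef_pos: [0.4597, 0.0862, 0.0183]
orientation: [[0.015, 1.0, 0.004], [1.0, -0.015, -0.002], [-0.002, 0.004, -1.0]]
wrist_force: [-0.0, 0.6, 0.1]
opening: 0.638
t 10.9 tcp [0.4597 0.0862 0.0183] head 89.13 F [-0.   0.6  0.1] op 0.638
shift [ 0.0338 -0.0014  0.0023] turn -0.0
```

```bash
python3 -m jog '[{"translation":[0.0,-0.001,0.0015],"turn":0},{"translation":[0.0,-0.001,0.003],"turn":0}]'; python3 go.py .4588 .12 .016 89.15
```

```text
t: 11.15
eef_pos: [0.4591, 0.0863, 0.0158]
orientation: [[0.015, 1.0, 0.005], [1.0, -0.015, -0.002], [-0.002, 0.005, -1.0]]
wrist_force: [-0.5, 0.5, -0.3]
opening: 0.641
t 11.15 tcp [0.4591 0.0863 0.0158] head 89.13 F [-0.5  0.5 -0.3] op 0.641
shift [ 0.0337 -0.0008 -0.0003] turn -0.0
```

```bash
python3 -m jog '[{"translation":[0.012,0,0.001],"turn":0},{"translation":[0.024,0,0.001],"turn":0},{"translation":[0.034,0,0.001],"turn":0},{"translation":[0.044,0,0.001],"turn":0},{"translation":[0.053,0,0.001],"turn":0}]'; python3 go.py
python3 - <<'E'
from workcell import bot
from h import *
im=bot.read_camera('wrist')[:,:,::-1]; cv2.imwrite('pics/w10.png',im)
im=bot.read_camera('side')[:,:,::-1]; cv2.imwrite('pics/s10.png',cv2.resize(im[180:340,150:320],None,fx=3.5,fy=3.5,interpolation=cv2.INTER_CUBIC))
E
```

```text
t: 11.78
eef_pos: [0.4601, 0.1383, 0.0151]
orientation: [[0.013, 1.0, 0.005], [1.0, -0.013, -0.006], [-0.006, 0.005, -1.0]]
wrist_force: [0.3, -9.2, 2.5]
opening: 0.64
t 11.78 tcp [0.4601 0.1383 0.0151] head 89.23 F [ 0.3 -9.2  2.5] op 0.64
```

View pics/w10.png

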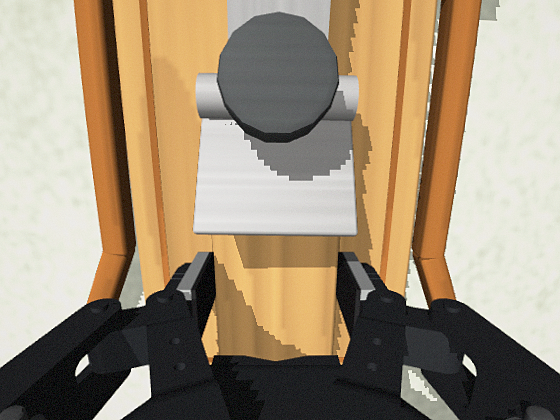

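View pics/s10.png

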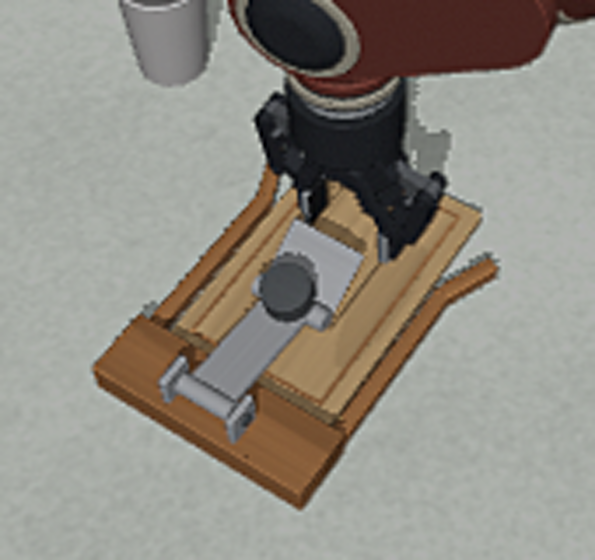

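```bash
python3 -m jog '[{"translation":[0.003,0,0],"turn":0},{"translation":[0.006,0,0],"turn":0}]'; python3 -m jog '[{"translation":[0,0,0],"turn":0},{"translation":[0,0,0],"turn":0},{"translation":[0,0,-0.002],"turn":0},{"translation":[-0.01,0,-0.03],"turn":0},{"translation":[-0.04,0,-0.06],"turn":0}]' 0; python3 go.py
python3 - <<'E'
from workcell import bot
from h import *
im=bot.read_camera('wrist')[:,:,::-1]; cv2.imwrite('pics/w11.png',im)
E
```

```text
t: 12.12
eef_pos: [0.4602, 0.1457, 0.0151]
orientation: [[0.013, 1.0, 0.005], [1.0, -0.013, -0.004], [-0.004, 0.005, -1.0]]
wrist_force: [-0.4, -4.1, 2.2]
opening: 0.642
t: 12.75
eef_pos: [0.4589, 0.1062, 0.0756]
orientation: [[0.011, 1.0, 0.004], [1.0, -0.011, -0.003], [-0.003, 0.004, -1.0]]
wrist_force: [1.5, 0.5, 0.4]
opening: 1.002
t 12.75 tcp [0.4589 0.1062 0.0756] head 89.35 F [1.5 0.5 0.4] op 1.002
```

View pics/w11.png

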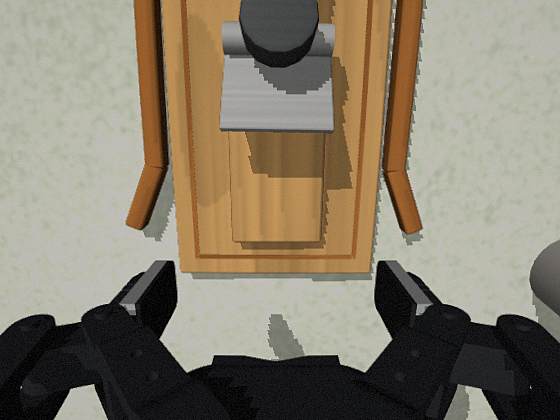

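```bash
python3 - <<'E'
from workcell import bot
from h import *
i=bot.camera_info('wrist')
print(plane(i,[[233,241],[321,242]],.022).round(4), plane(i,[[180,272],[371,272]],.012).round(4))
E
python3 go.py .4576 .06 .03 89.15
```

```text
[[0.4339 0.0945 0.022 ]
 [0.4905 0.0928 0.022 ]] [[0.3946 0.0683 0.012 ]
 [0.5277 0.0657 0.012 ]]
t 12.8 tcp [0.462  0.1035 0.0802] head 89.23 F [ 4.  -1.1  2.3] op 1.003
shift [-0.0433 -0.0044  0.0504] turn 0.1
```

```bash
python3 -m jog '[{"translation":[-0.03,-0.003,0.01],"turn":0},{"translation":[-0.041,-0.003,0.035],"turn":0},{"translation":[-0.041,-0.003,0.055],"turn":0},{"translation":[-0.041,-0.003,0.062],"turn":0},{"translation":[-0.041,-0.003,0.064],"turn":0}]' 0.6; python3 go.py .459 .139 .014 89.15
python3 - <<'E'
from workcell import bot
from h import *
im=bot.read_camera('wrist')[:,:,::-1]; cv2.imwrite('pics/w12.png',im)
im=bot.read_camera('side')[:,:,::-1]; cv2.imwrite('pics/s12.png',cv2.resize(im[180:340,150:320],None,fx=3.5,fy=3.5,interpolation=cv2.INTER_CUBIC))
E
```

```text
t: 13.42
eef_pos: [0.4591, 0.0624, 0.0163]
orientation: [[0.013, 1.0, 0.011], [1.0, -0.013, -0.005], [-0.005, 0.011, -1.0]]
wrist_force: [-0.0, -0.4, 0.3]
opening: 0.399
t 13.43 tcp [0.4591 0.0624 0.0163] head 89.24 F [-0.  -0.4  0.3] op 0.399
shift [ 0.0766 -0.0012  0.0019] turn 0.1
```

View pics/w12.png

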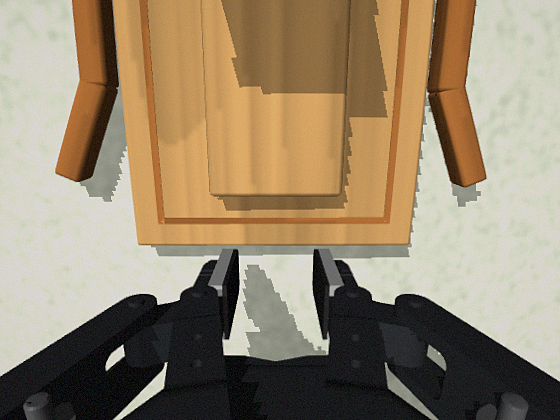

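View pics/s12.png

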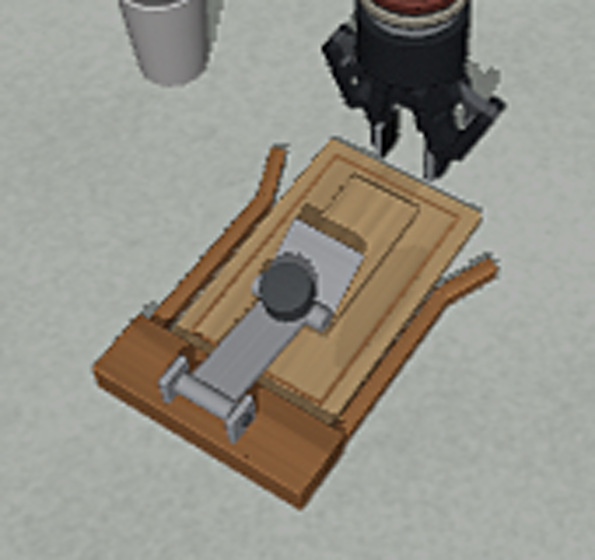

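```bash
python3 -m jog '[{"translation":[0.0,0,0.0025],"turn":0},{"translation":[0.01,0,0.0025],"turn":0},{"translation":[0.02,0,0.0025],"turn":0},{"translation":[0.03,0,0.0025],"turn":0},{"translation":[0.04,0,0.0025],"turn":0}]'; python3 go.py .459 .139 .014 89.15
python3 - <<'E'
from workcell import bot
from h import *
im=bot.read_camera('wrist')[:,:,::-1]; cv2.imwrite('pics/w13.png',im)
E
```

```text
t: 14.15
eef_pos: [0.4605, 0.1027, 0.0145]
orientation: [[0.012, 1.0, 0.013], [1.0, -0.012, -0.007], [-0.007, 0.013, -1.0]]
wrist_force: [-0.8, -4.6, 2.4]
opening: 0.4
t 14.15 tcp [0.4605 0.1027 0.0145] head 89.29 F [-0.8 -4.6  2.4] op 0.4
shift [ 0.0363 -0.0019  0.0003] turn 0.1
```

View pics/w13.png

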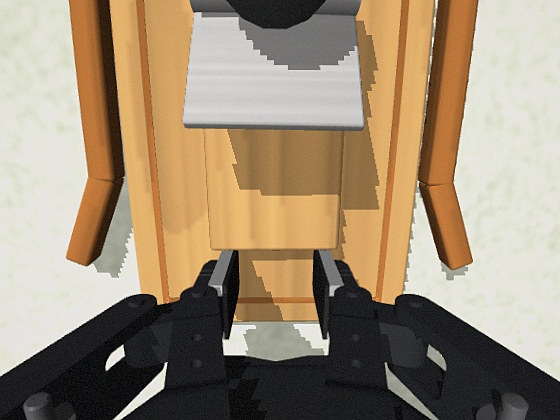

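The fingers are seated evenly on the short board's rear edge (row 248) and the push is straight. I continue to the stop.

```bash
python3 -m jog '[{"translation":[0.008,0,0],"turn":0},{"translation":[0.017,0,0],"turn":0},{"translation":[0.025,0,0],"turn":0},{"translation":[0.031,0,0],"turn":0}]'; python3 go.py .459 .139 .014 89.15; python3 -m jog '[{"translation":[0.003,0,0],"turn":0},{"translation":[0.005,0,0],"turn":0}]'; python3 go.py .459 .139 .014 89.15
```

```text
t: 14.7
eef_pos: [0.4609, 0.135, 0.0145]
orientation: [[0.012, 1.0, 0.013], [1.0, -0.012, -0.006], [-0.005, 0.013, -1.0]]
wrist_force: [0.4, -6.1, 2.7]
opening: 0.393
t 14.7 tcp [0.4609 0.135  0.0145] head 89.32 F [ 0.4 -6.1  2.7] op 0.393
shift [ 0.0039 -0.002   0.0004] turn 0.2
t: 14.95
eef_pos: [0.461, 0.1401, 0.0144]
orientation: [[0.012, 1.0, 0.013], [1.0, -0.012, -0.006], [-0.006, 0.013, -1.0]]
wrist_force: [-0.5, -5.1, 2.1]
opening: 0.402
t 14.95 tcp [0.461  0.1401 0.0144] head 89.33 F [-0.5 -5.1  2.1] op 0.402
shift [-0.0012 -0.002   0.0004] turn 0.2
```

```bash
python3 -m jog '[{"translation":[0.0015,0,0],"turn":0},{"translation":[0.003,0,0],"turn":0}]'; python3 go.py;  python3 -m jog '[{"translation":[0.001,0,0],"turn":0},{"translation":[0.002,0,0],"turn":0}]'; python3 go.py
python3 - <<'E'
from workcell import bot
from h import *
im=bot.read_camera('wrist')[:,:,::-1]; cv2.imwrite('pics/w14.png',im)
E
```

```text
t: 15.2
eef_pos: [0.461, 0.1406, 0.0145]
orientation: [[0.01, 1.0, 0.012], [1.0, -0.01, -0.012], [-0.012, 0.013, -1.0]]
wrist_force: [-1.4, -18.4, 5.7]
opening: 0.398
t 15.2 tcp [0.461  0.1406 0.0145] head 89.41 F [ -1.4 -18.4   5.7] op 0.398
t: 15.45
eef_pos: [0.461, 0.1405, 0.0145]
orientation: [[0.01, 1.0, 0.012], [1.0, -0.009, -0.017], [-0.017, 0.012, -1.0]]
wrist_force: [-1.0, -15.4, 5.5]
opening: 0.4
t 15.45 tcp [0.461  0.1405 0.0145] head 89.45 F [ -1.  -15.4   5.5] op 0.4
```

View pics/w14.png

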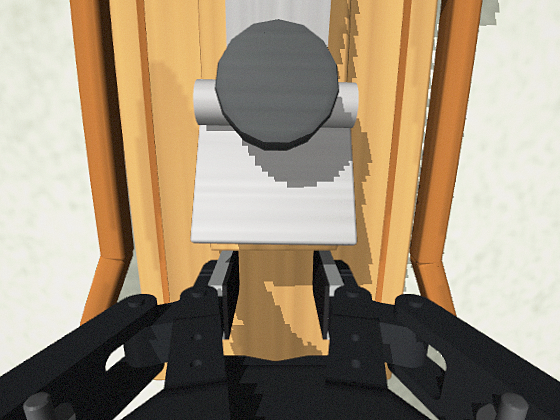

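The short board stopped firmly at TCP y=0.1405. That agrees with the long board's stop position plus 80 mm (0.1402). I retreat and check.

```bash
python3 -m jog '[{"translation":[-0.02,0,0],"turn":0},{"translation":[-0.05,0,-0.03],"turn":0},{"translation":[-0.08,0,-0.08],"turn":0},{"translation":[-0.11,0.02,-0.13],"turn":0},{"translation":[-0.14,0.05,-0.16],"turn":0}]';python3 -m jog '[{"translation":[-0.04,0.03,-0.01],"turn":0},{"translation":[-0.08,0.06,-0.02],"turn":0},{"translation":[-0.09,0.07,-0.02],"turn":0}]'
python3 - <<'E'
from workcell import bot
from h import *
im=bot.read_camera('top')[:,:,::-1].copy(); cv2.imwrite('pics/t15.png',im)
cv2.imwrite('pics/t15c.png',cv2.resize(im[165:265,170:350],None,fx=4.4,fy=4.4,interpolation=cv2.INTER_CUBIC))
im=bot.read_camera('side')[:,:,::-1]; cv2.imwrite('pics/s15.png',cv2.resize(im[120:420,130:400],None,fx=2,fy=2,interpolation=cv2.INTER_CUBIC))
E
```

```text
t: 16.12
eef_pos: [0.509, 0.0029, 0.1805]
orientation: [[0.01, 1.0, 0.016], [1.0, -0.009, -0.015], [-0.015, 0.017, -1.0]]
wrist_force: [0.5, 0.8, 0.1]
opening: 0.4
t: 16.5
eef_pos: [0.5795, -0.0887, 0.2037]
orientation: [[0.012, 1.0, 0.019], [1.0, -0.012, -0.013], [-0.013, 0.019, -1.0]]
wrist_force: [-0.8, 0.4, -0.9]
opening: 0.399
```

View pics/t15c.png

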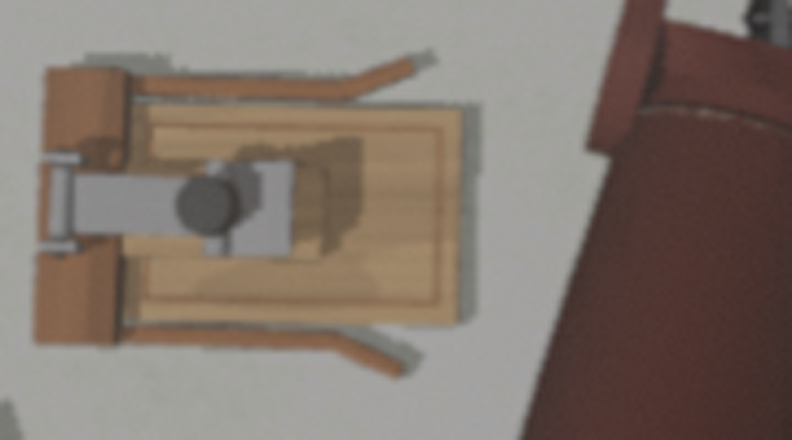

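View pics/s15.png

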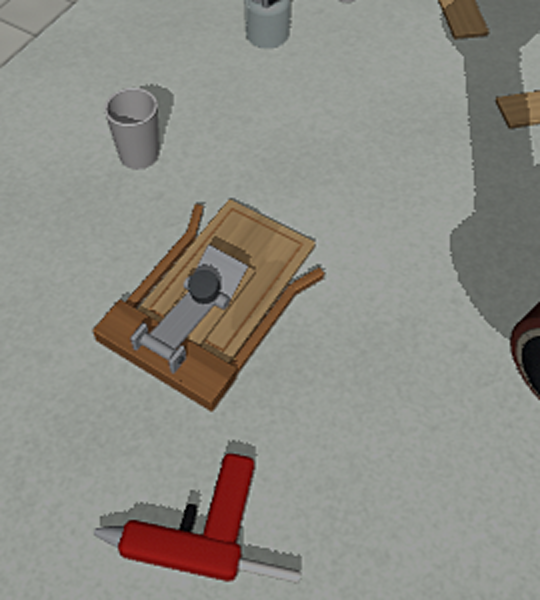

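View pics/t15.png

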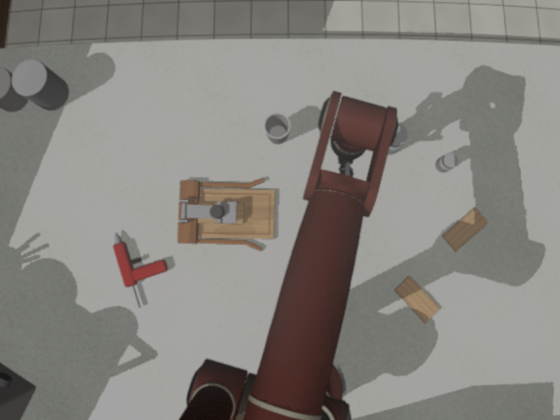

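```bash
python3 - <<'E'
from workcell import bot
from h import *
i=bot.camera_info('top')
f=lambda q:[[x/4.4+170,y/4.4+165] for x,y in q]
O=np.array([.461,.27,0]);a=np.radians(89.15);X=np.array([np.cos(a),np.sin(a),0]);Y=np.array([-X[1],X[0],0])
L=plane(i,f([(461,110),(459,324)]),.012)-O; S=plane(i,f([(326,165),(322,256)]),.022)-O
for q in (L,S): print((q@X*1000).round(1),(q@Y*1000).round(1))
E
```

```text
[-198.8 -200. ] [-63.1  64.5]
[-119.8 -118.7] [-27.8  26.2]
```

The top view shows both rear edges where they should be at home: long board at -199/-200 mm, short board at -119/-120 mm, both centred. All the bystanders stand where they were. I hand in.

```bash
python3 -c "
from workcell import bot
print(bot.sense()['t'],bot.sense()['wrist_force']); print(bot.job_done())"
```

```text
16.6 [-0.86096613  0.94396427 -0.72669061]
the job is handed in; nothing more can be done
None
```

Both boards are away in the holder, fully home against the stop with the arm resting on them. I handed the job in at 16.6 s; no verdict is reported.

- **Long board:** I pushed it in along its axis with two spread fingers on the rear edge, and it stopped firmly at about 19 N.
- **Short board:** I took the farthest of the three lookalikes, at R = 0.68 m. I laid it on the long board, slid its front end under the arm, and pushed it from behind until it stopped at about 18 N.

**Last checks:**

| Check | Expected | Measured |
|---|---|---|
| Long board rear edge, holder x | -200 mm | -199 to -200 mm |
| Short board rear edge, holder x | -120 mm | -119 to -120 mm |
| Long board off centre line | 0 mm | about 1 mm |
| Short board off centre line | 0 mm | about 1 mm |

- **Stop positions:** the finger positions at the two stops differ by 80.3 mm, against 80 mm expected.
- **Bystanders:** tumbler, shaker and glue gun look unmoved in the final pictures. The jar is partly hidden by the arm in them, but nothing came near it.
- **Not checked:** the arm's joint angle was judged only from the pictures and never read directly.
- **Disagreement:** one mid-task wrist-camera reading put the long board's rear edge about 4 mm off the contact position. The final top view agreed with the contact, so I put it down to calibration.

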